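Trip the hidden tray catch with the release pin

TASK

The spares tray of the blue box is locked. Take the red-handled release pin from its stand, reach with it through the slot in the lid and feel gently along the slot in the direction of the yellow arrow until the hidden spring catch gives and the tray springs out, a few newtons being enough, without pressing hard on anything in or on the box. Then put the pin back in its stand, and leave the tray out and the things lying around untouched.

Things in the scene. Friction and masses are not known exactly. Their poses are not given: they have to be found in the camera images.
- slot (a point): centre of the slot, on the lid's top face, 40 mm behind the box's centre (+x); axes as the box. The slot is 12 mm wide (x), 58 mm long (y) and opens into a closed compartment 76 mm deep below the lid. In it hides the catch, an upright steel finger 22 mm wide (x), from 12 to 64 mm below the lid's top: a pin 25 to 48 mm deep meets it squarely from -y
- slot_start (a point): point on the lid's top face on the slot's centre line, 23 mm from its centre towards the arrow's tail (-y); axes as the box. A pin lowered here clears the finger. The finger's face at rest lies anywhere from 15 mm before the slot's centre (-y) to 19 mm past it (+y); it differs from box to box and cannot be measured, only felt
- housing: the fixed blue box, 160 (x) x 120 (y) x 84 mm (z) with its tray and catch; origin at the centre of its underside; the tray front faces -x. The level grey lid is 4 mm thick, 164 x 124 mm. A flat yellow arrow on it, 22 mm in front of the slot, points to +y, the way the catch gives
- tray (a joint): how far the grey tray has come out of the box's front, in m: 0 locked, 0.05 fully out; a spring drives it out by itself when the catch trips. The catch finger starts to yield to +y at about 1.5 N, trips after 6 mm at about 3 to 4 N, meets a rigid stop after 7.5 mm, and springs back when left
- pin_grip (a point): grip point of the loose release pin, on its axis, 78 mm above its tip; z up. Steel pin 8 mm thick, 50 mm long, tapered tip; above it a collar 22 mm across, 4 mm thick; above that a red handle 16 (x) x 26 (y) x 40 mm high. The grip point is 24 mm above the collar, 16 mm below the handle's top. 0.08 kg; it stands upright in its stand
- pin_tip (a point): the lower end of the release pin, on its axis; same axes
- pin: the release pin; origin at its tip
- stand_hole (a point): centre of the mouth of the stand's hole. The stand is a fixed grey block 56 x 56 x 52 mm high with two dark screwed ears at its foot and one upright through hole, 13 mm in diameter, with a 2 mm chamfer; the pin's collar rests on its top, the tip then being 2 mm above the worktop
- knob: bystander: loose black star knob with a threaded stud, 35 x 38 x 43 mm, origin under its centre
- cog: bystander: loose steel gear 60 mm in diameter, 22 mm high, origin under its centre
- cylinder: bystander: loose pneumatic cylinder 35 x 150 x 46 mm, origin under its centre
- block: bystander: loose grey clamp jaw block 50 x 79 x 40 mm, origin under its centre
- fitting: bystander: loose brass hose fitting 17 x 40 x 19 mm, origin under its centre

How it is judged:
By the outcome, as a careful person would: the job done as asked, in the order asked, and still so for the second after the job is handed in, with the robot touching nothing.
It also fails if it takes over 64 s, if anything falls off the work surface, if the arm or the gripper's body presses on something with over 40 N, if the wrist force passes 120 N, or if a joint passes its speed limit or range.

ROBOT

A 6-joint arm with a two-finger parallel gripper is mounted at the origin on a cart in front of the work surface, level with it; the furniture and walls round the work are solid. World frame = base frame: x ahead of the robot, y to its left, z up, the work surface at z = 0. Lengths are in m, angles in rad, forces in N, time in s.
With the tool pointing down it reaches from about 0.25 to 0.775 m from the base axis. Payload 4 kg.
Tool frame: the origin (TCP) lies at the very end of the fingers, on their centre line; the grasp point (between the pads) lies 19 mm behind it; z points along the fingers, x is the direction in which the jaws open and shut, and the axes are right-handed (so a half turn about z gives the same grasp; the last joint's range is limited). The gripper opens to 85 mm and grips with 20 to 120 N. Pads are 22 mm wide; open, the fingers measure 114 mm over their backs; the gripper's body (76 mm by 85 mm) begins 54 mm behind the grasp point. The pads swing forward as they close: fully open they stand 13 mm farther back than shut.
Start: joints at [1.094, 0.087, 1.371, -0, 1.684, -0.103], TCP at [0.201, 0.512, 0.231] pointing down, gripper open.
Joint ranges: [-3.1, 3.1], [-0.76, 2.03], [0.27, 2.55], [-1.08, 4.22], [0.17, 2.65], [-2.57, 2.57]. Speed limits (rad/s): [2.79, 2.79, 3.14, 3.14, 3.14, 3.14].

INTERFACE

Orientations are given as a rotation vector (axis times angle).
In Python, from plant import monitor, viewer, workorder gives the robot as it stands.
- The arm moves only by the tool apply_moves, never from a script. Its argument "moves" is a list of rows, each a list of 2 entries, a list of its own where there are three numbers: the shift along the tool's x, y, z in cm, then the turn about the tool's z in degrees. In form: [[[dx, dy, dz], spin], ...]. A call has 1 to 20 rows; each row shifts and turns the commanded pose from where the row before left it, along the tool's axes as they then stand; what a row does not reach is not made up. A row lasts 1/12 s, in which the tool goes at most 41.7 mm and 7.16 degrees, less where a joint would pass 70% of its speed; a pose out of reach is approached as far as the arm can. A call with a gripper value outside its range is refused whole. "jaw" is the opening, from 0 (shut) to 1 (fully open), set as the call begins (left out, the last holds). The fingers move at their own pace and stop on an object; the grip force is fixed at half the most. Time passes only in rows, so rows that do not move let the fingers close. It gives the time, the measured TCP pose, the force and the opening at its end, in the units of the state.
- monitor.observe(): the state, without advancing time (a new reading comes with each control period).
- viewer.snapshot(name): name is "scene" or "top"; returns (picture, depth): 480x640x3 uint8, blue, green, red; 480x640 float32, m along the optical axis (not along the pixel's ray), 0 where there is no reading.
- viewer.camera_model(name): a dict with "camera_matrix" (3x3 intrinsics, pixels), "D" ([k1, k2, p1, p2, k3] as OpenCV has them; the pictures are not rectified), "world_from_camera" (4x4, takes a point from camera to world coordinates). Camera axes: x right, y down, z forward; pixel columns grow to the right and rows downward; lengths in m; the calibration is good to about 2 mm. A picture is of the moment at which its call begins. camera_model takes no time and is no camera call.
- workorder.sign_off(): hands the job in, once; it reports no verdict.
The state is a dict: "time": time; "joint_pos": joint angles; "qd": joint speeds; "tau": joint torques, N m; "tool_pos": TCP position; "ee_rot": TCP orientation; "contact_force": force on the tool from outside, world axes, zero at the start; "wrist_torque": the same for the moment, N m; "width": opening from 0.0 (shut) to 1.0 (fully open).
Only numpy, scipy, OpenCV 4.12 (cv2) and the standard library are available. Lean on these libraries where they do the work, as an engineer would, in place of code of your own. Each camera call takes 0.05 s, during which the arm holds its last target.

## Working session

There is one attempt and no reset: what is moved stays moved. The work goes in short steps, Python scripts to look and compute and a tool call to move; the robot and the scene stay as the last step left them, time stands still between calls to the robot, and variables do not carry over. Pictures are saved under pics/ and viewed, and the job is handed in when it is done.

Besides the shell and the picture viewer there is one more tool, called after "Call:" as name(argument=value, ...) on one line, values as JSON. apply_moves: Moves the arm, as the interface text tells. Its arguments: {"type":"object","properties":{"moves":{"type":"array","items":{"type":"array"}},"jaw":{"type":"number"}},"required":["moves"]}

```bash
mkdir -p pics; ls
python3 - <<'E'
from plant import monitor, viewer, workorder
import cv2,numpy as np
print(monitor.observe())
for n in ("scene","top"):
    p,d=viewer.snapshot(n); cv2.imwrite(f"pics/{n}0.png",p); np.save(f"{n}0.npy",d)
    m=viewer.camera_model(n); print(n,m)
E
```

```text
pics
{'time': 0.0, 'joint_pos': array([ 1.09390146e+00,  8.79443297e-02,  1.37227944e+00, -1.46821101e-05,
        1.68360238e+00, -1.03131956e-01]), 'qd': array([-0.00011311,  0.00057796, -0.00051383, -0.00038387,  0.00077585,
        0.00086575]), 'tau': array([ 3.21739135e-04, -3.51873207e+01, -3.13271749e+01, -2.10241733e-04,
        1.08771058e-02, -8.22539903e-07]), 'tool_pos': array([0.20060762, 0.51156509, 0.23013218]), 'ee_rot': array([ 2.59460905,  1.76942031, -0.00307467]), 'contact_force': array([ 1.61942175, -0.34610355, -0.78060288]), 'wrist_torque': array([ 0.01399869,  0.01802807, -0.03114275]), 'width': 1.0015707634494806}
scene {'camera_matrix': array([[607.08384068,   0.        , 329.96200716],
       [  0.        , 607.08384068, 225.90533988],
       [  0.        ,   0.        ,   1.        ]]), 'D': array([-0.09033876,  0.        ,  0.        ,  0.        ,  0.        ]), 'world_from_camera': array([[-0.66438129, -0.28585574,  0.69056788, -0.52321915],
       [-0.74735339,  0.26370145, -0.6098561 ,  0.94013495],
       [-0.00777288, -0.92127522, -0.38883357,  0.65711474],
       [ 0.        ,  0.        ,  0.        ,  1.        ]])}
top {'camera_matrix': array([[534.87280994,   0.        , 323.65801022],
       [  0.        , 534.87280994, 239.22404661],
       [  0.        ,   0.        ,   1.        ]]), 'D': array([-0.0415061,  0.       ,  0.       ,  0.       ,  0.       ]), 'world_from_camera': array([[-0.01256266, -0.99401054,  0.1085598 ,  0.34114384],
       [-0.99982941,  0.01395741,  0.01209743,  0.07683201],
       [-0.01354019, -0.1083893 , -0.99401631,  1.25326589],
       [ 0.        ,  0.        ,  0.        ,  1.        ]])}
```

View pics/scene0.png

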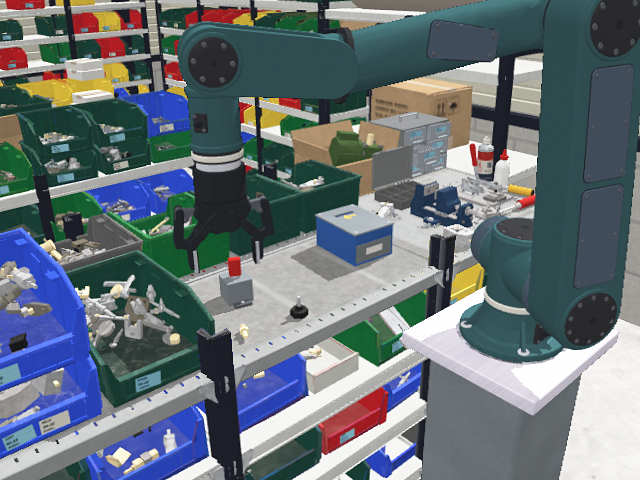

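View pics/top0.png

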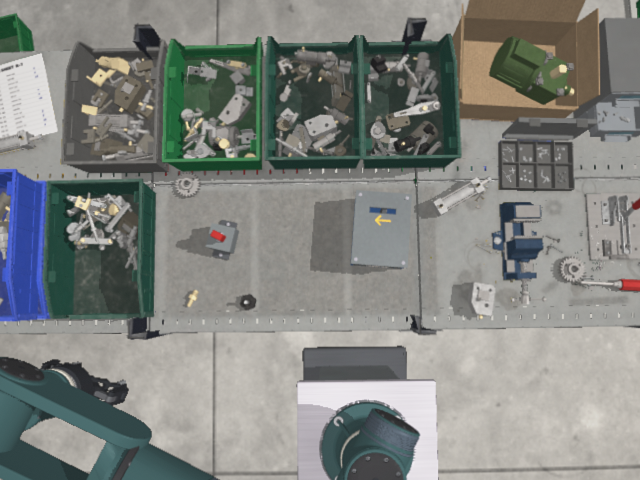

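The top view shows the lid around (381,230), with the slot at (382,211) and the yellow arrow pointing left (+y). The pin's red handle is at (217,236) on its stand. The knob is at (247,301), the fitting at (192,298) and the gear at (187,186). I'll measure these next.

```bash
cat > h.py <<'E'
import cv2,numpy as np
from plant import viewer
def ray(n,uv):
    m=viewer.camera_model(n); K=m["camera_matrix"];D=m["D"];T=m["world_from_camera"]
    p=cv2.undistortPoints(np.array(uv,float).reshape(-1,1,2),K,D).reshape(-1,2)
    d=np.c_[p,np.ones(len(p))]@T[:3,:3].T
    return T[:3,3],d
def plane(n,uv,z):
    o,d=ray(n,uv); return o+d*((z-o[2])/d[:,2])[:,None]
def dep(n,uv,d):
    o,r=ray(n,uv); uv=np.array(uv).reshape(-1,2).astype(int); return o+r*d[uv[:,1],uv[:,0]][:,None]
def proj(n,P):
    m=viewer.camera_model(n);T=np.linalg.inv(m["world_from_camera"])
    return cv2.projectPoints(np.array(P,float).reshape(-1,1,3),cv2.Rodrigues(T[:3,:3])[0],T[:3,3],m["camera_matrix"],m["D"])[0].reshape(-1,2)
E
python3 - <<'E'
import cv2
t=cv2.imread("pics/top0.png");s=cv2.imread("pics/scene0.png")
a=cv2.resize(t[180:280,340:430],None,fx=5,fy=5,interpolation=cv2.INTER_CUBIC)
b=cv2.resize(t[205:275,170:250],None,fx=6,fy=6,interpolation=cv2.INTER_CUBIC)
b=cv2.copyMakeBorder(b,0,500-b.shape[0],0,0,cv2.BORDER_CONSTANT)[:, :350*2]
o=cv2.hconcat([a,b]);cv2.imwrite("pics/ztop.png",cv2.resize(o,(790,int(o.shape[0]*790/o.shape[1]))))
cv2.imwrite("pics/zsc.png",cv2.resize(s[190:330,200:400],None,fx=4,fy=4,interpolation=cv2.INTER_CUBIC))
E
```

```text
(no output)
```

View pics/ztop.png

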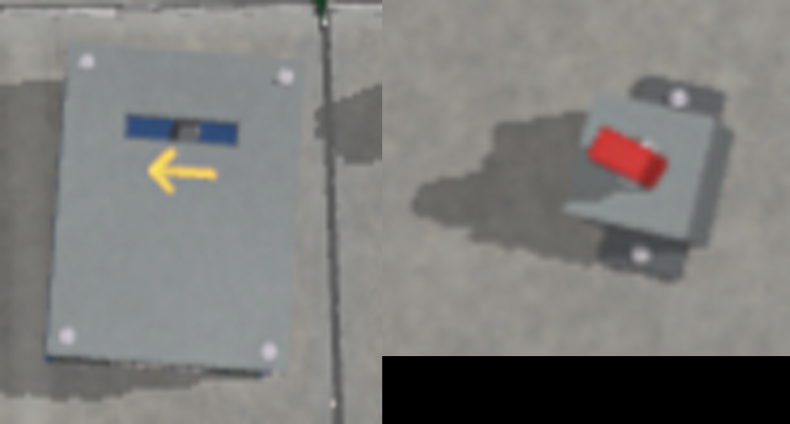

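View pics/zsc.png

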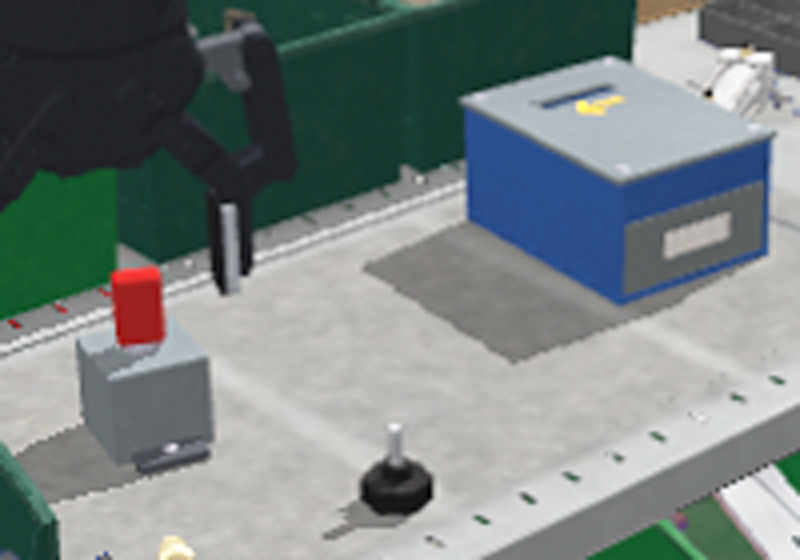

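Run:
```python
from h import *
t=cv2.imread("pics/top0.png");d=np.load("top0.npy")
hsv=cv2.cvtColor(t,cv2.COLOR_BGR2HSV)
# lid height from depth
P=dep("top",[[370,240],[390,250],[365,225],[395,230],[375,205]],d);print("lid z",P[:,2], "lid xy slope")
P=dep("top",[[217,236],[215,235],[220,238]],d);print("handle",P)
P=dep("top",[[229,245],[225,250]],d);print("stand",P)
P=dep("top",[[300,180],[290,290]],d);print("table",P)
P=dep("top",[[372,210],[376,211],[382,212],[385,212],[390,212]],d);print("slot",P)
# slot subpixel: non-lid region: darkness weighted
z=np.median(dep("top",[[370,240],[390,250],[365,225],[395,230]],d)[:,2])
up=8
def up_img(x0,y0,x1,y1): return cv2.resize(t[y0:y1,x0:x1],None,fx=up,fy=up,interpolation=cv2.INTER_CUBIC)
def back(c,x0,y0): return (np.asarray(c,float)+.5)/up-.5+[x0,y0]
I=up_img(360,200,405,222)
g=cv2.cvtColor(I,cv2.COLOR_BGR2GRAY); 
m=((g<105)).astype(np.uint8)
c=max(cv2.findContours(m,0,1)[0],key=cv2.contourArea); r=cv2.minAreaRect(c)
b=back(cv2.boxPoints(r),360,200); W=plane("top",b,z); print("slot corners",W.round(4),"ctr",W.mean(0).round(4), np.linalg.norm(np.diff(W,axis=0),axis=1))
# arrow
I=up_img(365,205,400,232);h=cv2.cvtColor(I,cv2.COLOR_BGR2HSV);m=cv2.inRange(h,(15,90,120),(40,255,255))
ys,xs=np.nonzero(m);pts=back(np.c_[xs,ys],365,205);W=plane("top",pts,z)[:,:2];mu=W.mean(0);w,V=np.linalg.eigh(np.cov(W.T));print("arrow",mu,"dir deg",np.degrees(np.arctan2(V[1,1],V[0,1])))
# lid screws & edges
I=up_img(340,180,425,280);hh=cv2.cvtColor(I,cv2.COLOR_BGR2GRAY)
m=(hh>175).astype(np.uint8)
n,l,st,ce=cv2.connectedComponentsWithStats(m)
for i in range(1,n):
    if 100<st[i,4]<800: 
        q=back(ce[i],340,180); print("scr",q.round(1),plane("top",[q],z).round(4),st[i,4])
# handle
I=up_img(205,222,235,252);h=cv2.cvtColor(I,cv2.COLOR_BGR2HSV)
m=cv2.inRange(h,(0,120,150),(10,255,255))|cv2.inRange(h,(172,120,150),(180,255,255))
c=max(cv2.findContours(m,0,1)[0],key=cv2.contourArea); r=cv2.minAreaRect(c)
b=back(cv2.boxPoints(r),205,222);W=plane("top",b,.096);print("handle",W.round(4),W.mean(0).round(4),np.linalg.norm(np.diff(W,axis=0),axis=1))
for i in range(2):
  e=W[i+1]-W[i];print(np.degrees(np.arctan2(e[1],e[0])))
```

```text
lid z [0.08216863 0.08422079 0.08384956 0.08643939 0.08311697] lid xy slope
handle [[0.47827017 0.32482048 0.09289574]
 [0.48029657 0.32881137 0.0949403 ]
 [0.47329535 0.31731496 0.09697565]]
stand [[0.46183525 0.30536268 0.05550814]
 [0.45085481 0.31487132 0.05294187]]
table [[ 0.62176417  0.14697427 -0.0028883 ]
 [ 0.35975821  0.17200444  0.0028103 ]]
slot [[ 0.54520494 -0.02291869  0.00523223]
 [ 0.54320672 -0.03257936  0.00198436]
 [ 0.52896389 -0.03948925  0.0750513 ]
 [ 0.52923976 -0.04640834  0.07272221]
 [ 0.5407461  -0.06589842 -0.00055246]]
slot corners [[ 0.5278 -0.0098  0.084 ]
 [ 0.5403 -0.011   0.084 ]
 [ 0.5353 -0.0691  0.084 ]
 [ 0.5228 -0.0679  0.084 ]] ctr [ 0.5315 -0.0394  0.084 ] [0.01256544 0.05833702 0.01255822]
arrow [ 0.50999347 -0.0354889 ] dir deg 83.96879493739462
scr [363.2 182.5] [[0.5944 0.0016 0.084 ]] 494
scr [360.1 194. ] [[0.5686 0.009  0.084 ]] 350
scr [407.  197.5] [[ 0.5592 -0.0947  0.084 ]] 364
scr [355.4 258.8] [[0.4248 0.0222 0.084 ]] 501
scr [403.  262.4] [[ 0.4154 -0.0817  0.084 ]] 508
handle [[0.48   0.3403 0.096 ]
 [0.4933 0.3335 0.096 ]
 [0.4803 0.3091 0.096 ]
 [0.4671 0.316  0.096 ]] [0.4802 0.3247 0.096 ] [0.0149756  0.027596   0.01494811]
-27.18448121545772
-118.08664001757806
```

Run:
```python
from h import *
from plant import monitor
o=monitor.observe();R=cv2.Rodrigues(o['ee_rot'])[0];print(R.round(4));print("x ang",np.degrees(np.arctan2(R[1,0],R[0,0])))
s=cv2.imread("pics/scene0.png");up=8
def ui(img,x0,y0,x1,y1): return cv2.resize(img[y0:y1,x0:x1],None,fx=up,fy=up,interpolation=cv2.INTER_CUBIC)
def back(c,x0,y0): return (np.asarray(c,float)+.5)/up-.5+[x0,y0]
# predicted handle silhouette in scene vs. seen: bbox
I=ui(s,220,250,250,285);h=cv2.cvtColor(I,cv2.COLOR_BGR2HSV)
m=cv2.inRange(h,(0,120,60),(10,255,255))|cv2.inRange(h,(172,120,60),(180,255,255))
c=max(cv2.findContours(m,0,1)[0],key=cv2.contourArea)
print("seen",back(c.reshape(-1,2).min(0),220,250),back(c.reshape(-1,2).max(0),220,250))
a=np.radians(-28);ex=np.array([np.cos(a),np.sin(a),0]);ey=np.array([-np.sin(a),np.cos(a),0])
C=np.array([.4802,.3247,0])
Q=[C+sx*.008*ex+sy*.013*ey+[0,0,z] for sx in(-1,1) for sy in(-1,1) for z in(.056,.096)]
p=proj("scene",Q);print("pred",p.min(0),p.max(0))
# slot corners pred in scene
B=np.array([.5317,-.0396,.084]);y=np.radians(-5.15);bx=np.array([np.cos(y),np.sin(y),0]);by=np.array([-np.sin(y),np.cos(y),0])
pc=proj("scene",[B+i*.006*bx+j*.029*by for i,j in((-1,-1),(1,-1),(1,1),(-1,1))])
sc=[B-.04*bx+i*.082*bx+j*.062*by for i,j in((-1,-1),(1,-1),(1,1),(-1,1))]
ps=proj("scene",sc)
I=cv2.resize(s[195:300,305:405],None,fx=6,fy=6,interpolation=cv2.INTER_CUBIC)
for P in (pc,ps): cv2.polylines(I,[np.int32((P-[305,195]+.5)*6)],True,(0,255,0) if P is pc else (0,0,255),1)
cv2.imwrite("pics/chk.png",I)
# stand outline on top
t=cv2.imread("pics/top0.png")
I=cv2.resize(t[205:275,185:250],None,fx=8,fy=8,interpolation=cv2.INTER_CUBIC);cv2.imwrite("pics/stand.png",I)
```

```text
[[ 3.651e-01  9.310e-01 -9.000e-04]
 [ 9.310e-01 -3.651e-01 -1.800e-03]
 [-2.000e-03 -2.000e-04 -1.000e+00]]
x ang 68.58474220585438
seen [224.4375 256.0625] [240.5625 275.9375]
pred [228.25348462 255.58822316] [242.45258952 276.94349151]
```

View pics/chk.png

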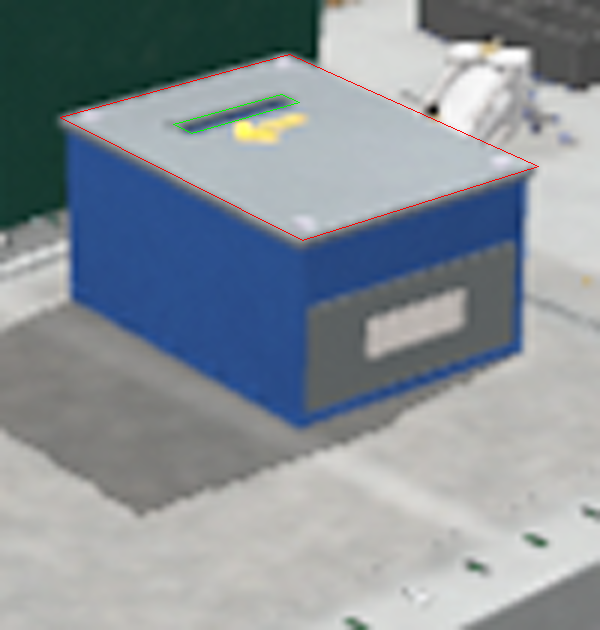

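View pics/stand.png

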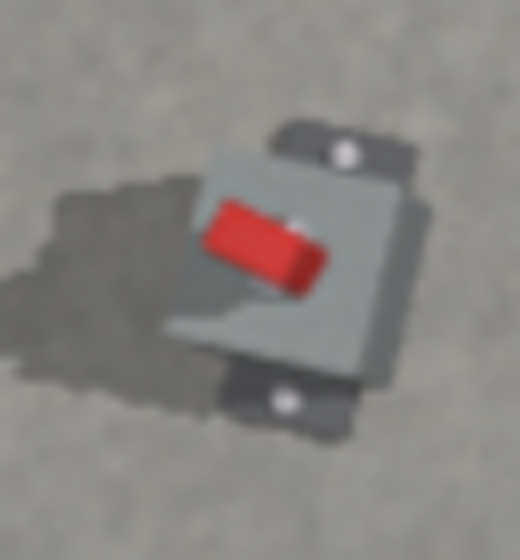

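The scene overlay puts the slot about 1.5 px (around 2.5 mm) to the left of where the top view predicts. The handle in the top view includes a darker side face at its right end, so I'll refine the handle by masking only the top face.

Run:
```python
from h import *
t=cv2.imread("pics/top0.png");print(t[228:246,208:228,2]);
hsv=cv2.cvtColor(t,cv2.COLOR_BGR2HSV)
up=8
I=cv2.resize(t[222:252,205:235],None,fx=up,fy=up,interpolation=cv2.INTER_CUBIC);h=cv2.cvtColor(I,cv2.COLOR_BGR2HSV)
for vmin in (100,150,165,180,190):
    m=(cv2.inRange(h,(0,120,vmin),(10,255,255))|cv2.inRange(h,(170,120,vmin),(180,255,255)))
    c=max(cv2.findContours(m,0,1)[0],key=cv2.contourArea); r=cv2.minAreaRect(c)
    b=(cv2.boxPoints(r)+.5)/up-.5+[205,222];W=plane("top",b,.096);e=W[2]-W[1]
    print(vmin,W.mean(0).round(4),np.linalg.norm(np.diff(W,axis=0),axis=1).round(4),np.degrees(np.arctan2(e[1],e[0])))
# stand ear screws (ears at foot ~ z .008?) 
for uv in ([185+345/8-.5,205+154/8-.5],[185+286/8-.5,205+400/8-.5]): print("ear",plane("top",[uv],.009))
# stand top corners visible
for uv in ((212,152),(402,185),(358,378),(165,325)): print(plane("top",[[185+uv[0]/8-.5,205+uv[1]/8-.5]],.052).round(4))
```

```text
[[105 109 128 138 137 137 138 138 138 138 137 138 138 138 137 136 136 136
  137 139]
 [104 114 131 138 136 143 141 138 137 138 139 138 137 138 139 138 137 138
  138 139]
 [105 122 136 138 144 168 164 156 144 138 137 138 137 138 138 138 138 138
  139 139]
 [106 126 137 140 170 198 200 193 171 157 143 133 131 137 139 138 138 138
  139 137]
 [108 130 135 147 183 202 204 204 200 194 170 146 135 151 150 142 138 138
  140 139]
 [110 123 129 167 195 202 202 204 204 205 201 193 179 187 172 152 140 138
  138 139]
 [105 106 135 182 201 202 201 202 204 204 206 207 203 198 176 161 143 136
  137 138]
 [104 105 144 182 197 201 202 203 203 204 205 206 208 205 184 161 142 137
  138 139]
 [104 102 112 140 166 187 196 202 203 204 204 205 207 199 169 151 148 142
  139 139]
 [104 102 101 102 116 142 167 188 197 203 205 205 203 184 157 145 146 142
  139 138]
 [102 103 101 101 101 104 115 142 169 189 199 204 196 165 146 144 143 140
  138 137]
 [102 102 102 103 102 103 101 106 125 149 171 188 178 154 143 142 140 138
  137 137]
 [103 102 103 104 104 103 102 101 114 123 135 152 142 135 137 139 139 138
  138 
[... 261 characters left out ...]
[115 115 115 115 116 131 138 141 139 139 139 139 139 139 138 137 137 139
  138 138]
 [138 138 138 139 139 139 140 139 138 138 138 139 138 138 138 137 137 139
  139 138]]
100 [0.479  0.3227 0.096 ] [0.0153 0.0328 0.0152] -116.24935921315253
150 [0.4802 0.3247 0.096 ] [0.015  0.0276 0.0149] -118.08664001757806
165 [0.4807 0.3253 0.096 ] [0.0143 0.0255 0.0143] -118.21756594284298
180 [0.481  0.3254 0.096 ] [0.0132 0.0237 0.0132] -117.15448987348643
190 [0.4811 0.3254 0.096 ] [0.0125 0.0224 0.0124] -117.1535779787086
ear [[0.51689354 0.31783668 0.009     ]]
ear [[0.44443695 0.33469922 0.009     ]]
[[0.512  0.3476 0.052 ]]
[[0.5017 0.2932 0.052 ]]
[[0.4468 0.3054 0.052 ]]
[[0.4627 0.3605 0.052 ]]
```

Call:
apply_moves(moves=[[[0,0,0],6.5],[[0,0,0],6.5],[[0,0,0],6.5],[[0,0,0],6.5],[[0,0,0],6.5],[[0,0,0],6.5],[[0,0,0],6.5],[[0,0,0],6.5],[[0,0,0],6.5],[[0,0,0],6.5],[[0,0,0],6.5],[[0,0,0],6.5],[[0,0,0],6.5],[[0,0,0],6.5],[[0,0,0],5.1],[[0,0,0],0],[[0,0,0],0]], jaw=1)

```text
time: 1.52
tool_pos: [0.2007, 0.5118, 0.2308]
ee_rot: [3.051, -0.743, -0.0]
contact_force: [0.1, -0.4, -0.6]
width: 1.005
```

```bash
cat >> h.py <<'E'
def go(P,a=None):
    "cm shift in tool axes and spin to reach world P, x-angle a"
    from plant import monitor
    o=monitor.observe();R=cv2.Rodrigues(o['ee_rot'])[0]
    ang=np.degrees(np.arctan2(R[1,0],R[0,0]))
    print("t",round(o['time'],2),"tcp",o['tool_pos'].round(4),"ang",ang.round(2),"z-axis",R[:,2].round(4),"F",o['contact_force'].round(2),"w",round(o['width'],3))
    if P is not None: print("shift cm",(R.T@(np.array(P)-o['tool_pos'])*100).round(2), "spin", None if a is None else round(ang-a,2))
E
python3 -c "
from h import *
go([.481,.3256,.13],-27.5)"
```

```text
t 1.52 tcp [0.2007 0.5118 0.2308] ang -27.38 z-axis [-4.e-04 -9.e-04 -1.e+00] F [ 0.13 -0.44 -0.61] w 1.005
shift cm [33.45  3.63 10.08] spin 0.12
```

Call:
apply_moves(moves=[[[2.8,0.3,0],0],[[2.8,0.3,0],0],[[2.8,0.3,0],0],[[2.8,0.3,0],0],[[2.8,0.3,0],0],[[2.8,0.3,0],0],[[2.8,0.3,0],0],[[2.8,0.3,0],0],[[2.8,0.3,0],0],[[2.8,0.3,0],0],[[2.8,0.3,0],0],[[2.65,0.3,0],0],[[0,0,2],0],[[0,0,2],0],[[0,0,2],0],[[0,0,2],0],[[0,0,1],0],[[0,0,0],0],[[0,0,0],0]])

```text
time: 3.1
tool_pos: [0.4807, 0.3255, 0.1411]
ee_rot: [3.051, -0.746, -0.001]
contact_force: [-0.1, 0.0, 0.4]
width: 0.999
```

Run:
```python
from h import *
go([.481,.3256,.061],-27.5)
for n in ("scene","top"):
    p,d=viewer.snapshot(n)
    c=proj(n,[.481,.3256,.09])[0].astype(int); x,y=c
    I=p[max(0,y-50):y+50,max(0,x-65):x+65]
    cv2.imwrite(f"pics/{n}1.png",cv2.resize(I,None,fx=5,fy=5,interpolation=cv2.INTER_CUBIC)); print(n,c)
```

```text
t 3.1 tcp [0.4807 0.3255 0.1411] ang -27.47 z-axis [-8.e-04 -4.e-04 -1.e+00] F [-0.06  0.01  0.38] w 0.999
shift cm [ 0.03 -0.03  8.01] spin 0.03
scene [234 260]
top [216 234]
```

View pics/scene1.png

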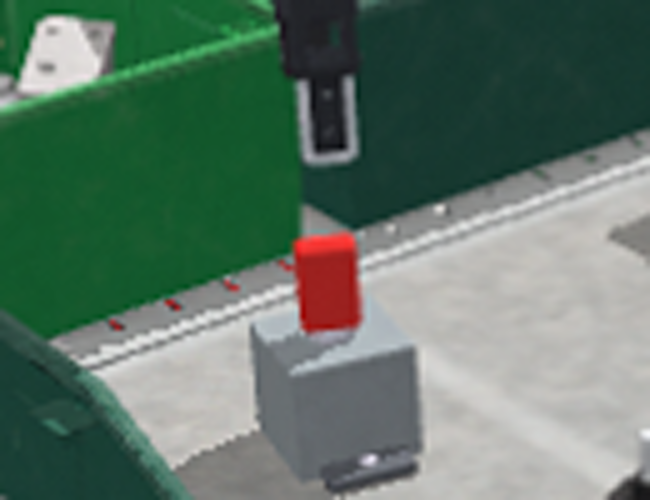

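View pics/top1.png

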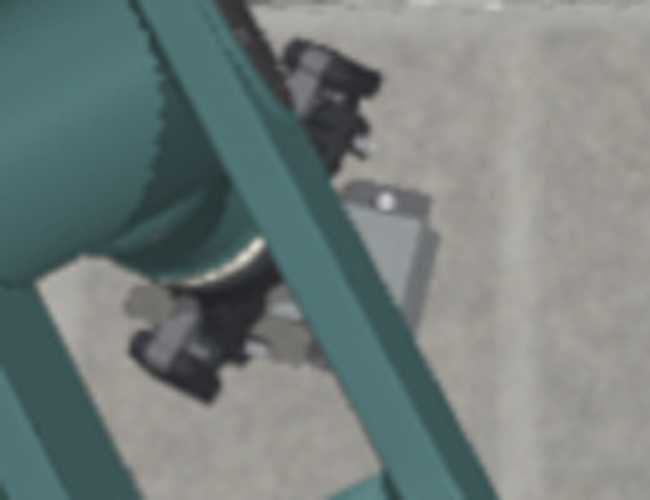

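The finger (column 327) and the red handle (column 326) line up in the scene crop. I'll descend.

Call:
apply_moves(moves=[[[0,0,1],0],[[0,0,1],0],[[0,0,1],0],[[0,0,1],0],[[0,0,1],0],[[0,0,1],0],[[0,0,1],0],[[0,0,1],0],[[0,0,0],0],[[0,0,0],0]])

```text
time: 4.03
tool_pos: [0.4804, 0.3253, 0.0602]
ee_rot: [3.05, -0.747, -0.002]
contact_force: [1.3, 0.7, 0.1]
width: 1.0
```

Call:
apply_moves(moves=[[[0,0,0],0],[[0,0,0],0],[[0,0,0],0],[[0,0,0],0],[[0,0,0],0],[[0,0,0],0],[[0,0,0],0],[[0,0,0],0],[[0,0,0],0],[[0,0,0],0],[[0,0,0],0],[[0,0,0],0]], jaw=0)

```text
time: 5.03
tool_pos: [0.4812, 0.3257, 0.0618]
ee_rot: [-3.051, 0.747, -0.001]
contact_force: [0.8, 0.9, 3.5]
width: 0.181
```

Run:
```python
from h import *
go([.481,.3256,.061],-27.5)
p,d=viewer.snapshot("scene")
cv2.imwrite("pics/scene2.png",cv2.resize(p[210:310,170:300],None,fx=5,fy=5,interpolation=cv2.INTER_CUBIC))
```

```text
t 5.03 tcp [0.4812 0.3257 0.0618] ang -27.52 z-axis [ 8.e-04  4.e-04 -1.e+00] F [0.79 0.87 3.51] w 0.181
shift cm [-0.01  0.02  0.08] spin -0.02
```

View pics/scene2.png

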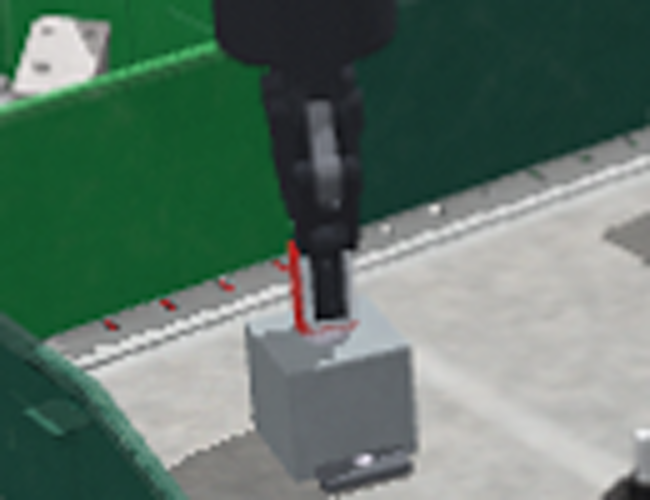

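Call:
apply_moves(moves=[[[0,0,-0.5],0],[[0,0,-0.5],0],[[0,0,-1],0],[[0,0,-1],0],[[0,0,-1],0],[[0,0,-1],0],[[0,0,-1],0],[[0,0,-1],0],[[0,0,-1.5],0],[[0,0,-1.5],0],[[0,0,-1.5],0],[[0,0,-1.5],0],[[0,0,0],0],[[0,0,0],0]])

```text
time: 6.25
tool_pos: [0.4814, 0.3259, 0.1929]
ee_rot: [-3.049, 0.747, -0.003]
contact_force: [0.3, -1.0, -1.4]
width: 0.179
```

Run:
```python
from h import *
# slot_start
y=np.radians(-5.15);by=np.array([-np.sin(y),np.cos(y)])
S=np.array([.5317,-.0396]);print("start",S-.023*by)
go([*(S-.023*by),.19],-5.15)
from plant import monitor
o=monitor.observe();print("F",o['contact_force'],o['wrist_torque'])
p,d=viewer.snapshot("scene")
tip=o['tool_pos']-[0,0,.0598]
c=proj("scene",[tip,tip+[0,0,.05]]);print(c);x,yy=c[0].astype(int)
cv2.imwrite("pics/scene3.png",cv2.resize(p[yy-80:yy+20,x-65:x+65],None,fx=5,fy=5,interpolation=cv2.INTER_CUBIC))
```

```text
start [ 0.52963544 -0.06250715]
t 6.25 tcp [0.4814 0.3259 0.1929] ang -27.52 z-axis [ 0.0026  0.0015 -1.    ] F [ 0.28 -1.03 -1.42] w 0.179
shift cm [22.22 32.22  0.24] spin -22.37
F [ 0.27973588 -1.02549846 -1.42480262] [-0.01610825 -0.00435499 -0.01436071]
[[232.6832254  241.91447388]
 [230.98835497 219.89324791]]
```

View pics/scene3.png

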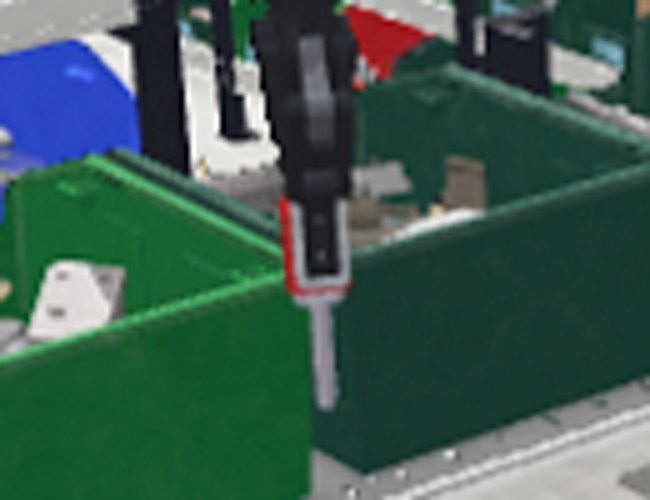

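Call:
apply_moves(moves=[[[1,1.4,0],0],[[1.4,2,0],0],[[1.4,2.1,0],0],[[1.4,2.1,0],0],[[1.4,2.1,0],0],[[1.4,2.1,0],0],[[1.4,2,0],0],[[1.4,2,0],0],[[1.4,2,0],0],[[1.4,2,0],0],[[1.4,2,0],0],[[1.4,2,0],0],[[1.4,2,0],0],[[1.4,2,0],0],[[1.4,2,0],0],[[1.2,1.5,0],0],[[0.4,0.9,0],0],[[0,0,0],0],[[0,0,0],0]])

```text
time: 7.88
tool_pos: [0.5284, -0.0622, 0.1903]
ee_rot: [-3.05, 0.748, 0.003]
contact_force: [-1.2, 0.5, -0.2]
width: 0.176
```

Call:
apply_moves(moves=[[[0,0,0],-5.6],[[0,0,0],-5.6],[[0,0,0],-5.6],[[0,0,0],-5.6],[[0,0,1],0],[[0,0,1],0],[[0,0,0.5],0],[[0,0,0],0],[[0,0,0],0],[[0,0,0],0]])

```text
time: 8.72
tool_pos: [0.529, -0.0624, 0.1662]
ee_rot: [-3.138, 0.141, 0.0]
contact_force: [-0.0, 0.1, -0.4]
width: 0.184
```

Run:
```python
from h import *
from plant import monitor
go([.5296,-.0625,.16],-5.15)
o=monitor.observe()
p,d=viewer.snapshot("scene");cv2.imwrite("pics/scene4full.png",p)
R=cv2.Rodrigues(o['ee_rot'])[0]
tip=o['tool_pos']+R[:,2]*.0598
c=proj("scene",[tip,tip-R[:,2]*.05]);print("pred tip",c)
x0,y0=310,180
I=cv2.resize(p[y0:y0+75,x0:x0+100],None,fx=8,fy=8,interpolation=cv2.INTER_CUBIC)
for q in c: cv2.circle(I,tuple(np.int32((q-[x0,y0]+.5)*8)),3,(0,255,0),-1)
cv2.imwrite("pics/scene4.png",I)
p,d=viewer.snapshot("top");cv2.imwrite("pics/top4.png",cv2.resize(p[170:280,330:440],None,fx=5,fy=5,interpolation=cv2.INTER_CUBIC))
```

```text
t 8.72 tcp [ 0.529  -0.0624  0.1662] ang -5.14 z-axis [-0.e+00  2.e-04 -1.e+00] F [-0.05  0.14 -0.42] w 0.184
shift cm [0.06 0.   0.62] spin 0.01
pred tip [[351.25731319 203.28597074]
 [351.36978494 184.76942046]]
```

View pics/scene4.png

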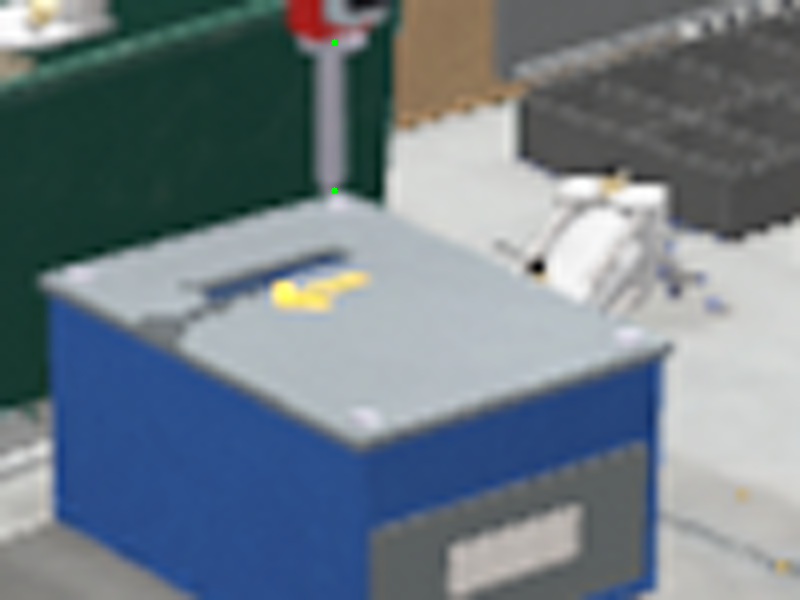

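View pics/top4.png

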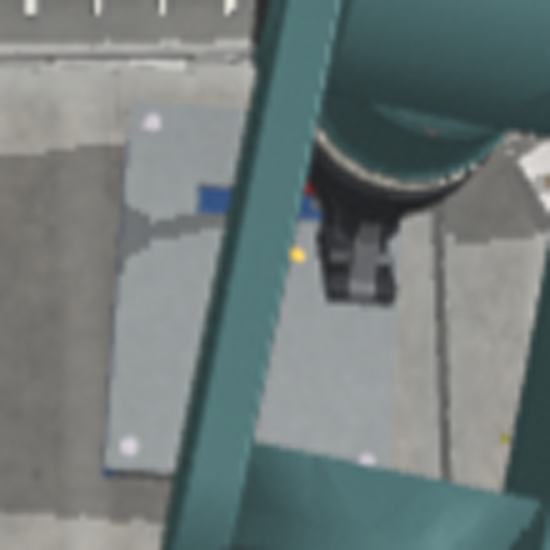

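The pin in the scene sits about 0.5 px left of the position predicted from kinematics. Next I'll measure the slot and the lid screws in the scene image, to correct for this.

Run:
```python
from h import *
s=cv2.imread("pics/scene0.png");s4=cv2.imread("pics/scene4full.png");up=8
def bk(c,x0,y0): return (np.asarray(c,float)+.5)/up-.5+[x0,y0]
# slot in scene0
x0,y0=328,205
g=cv2.cvtColor(cv2.resize(s[y0:y0+20,x0:x0+35],None,fx=up,fy=up,interpolation=cv2.INTER_CUBIC),cv2.COLOR_BGR2GRAY)
print(np.median(g))
for th in (120,135,145):
    m=(g<th).astype(np.uint8);n,l,st,ce=cv2.connectedComponentsWithStats(m)
    c=[k for k in cv2.findContours(m,0,1)[0]];c=max(c,key=lambda k:cv2.contourArea(k) if 5<cv2.boundingRect(k)[1] else 0)
    print(th,cv2.boundingRect(c)); W=plane("scene",bk(c.reshape(-1,2),x0,y0),.084)[:,:2].astype(np.float32)*1000
    r=cv2.minAreaRect(W);print("slot",np.round(r[0],1),np.round(r[1],1),r[2])
# screws
I=cv2.resize(s[195:250,305:400],None,fx=up,fy=up,interpolation=cv2.INTER_CUBIC)
a=np.radians(-5.15);bx=np.array([np.cos(a),np.sin(a)]);by=np.array([-bx[1],bx[0]])
C=np.array([.492,-.0363])
S=[]
g=cv2.cvtColor(s,cv2.COLOR_BGR2LAB).astype(float)
for P in ((.5686,.009),(.5592,-.0947),(.4248,.0222),(.4154,-.0817)):
    q=proj("scene",[*P,.084])[0];x,y=np.round(q).astype(int)
    w=g[y-4:y+5,x-5:x+5,1]-np.median(g[y-4:y+5,x-5:x+5,1]); w=np.clip(w,0,None)**1; w[w<2]=0
    yy,xx=np.mgrid[y-4:y+5,x-5:x+5]; 
    c=np.array([(w*xx).sum(),(w*yy).sum()])/w.sum(); V=plane("scene",[c],.084)[0,:2]
    print("screw pred",q.round(2),"seen",c.round(2),"d",(c-q).round(2),"world d mm",((V-P)*1000).round(1))
# pin axis in scene4
for y in range(188,201,3):
    row=cv2.cvtColor(s4,cv2.COLOR_BGR2GRAY)[y,345:358].astype(float);w=np.clip(row-row.min()-25,0,None);print(y,row.astype(int),(w*np.arange(345,358)).sum()/w.sum())
```

```text
184.0
120 (60, 52, 138, 45)
slot [530.8 -37.6] [55.1 10.1] 85.02468872070312
135 (57, 50, 145, 48)
slot [530.8 -37.8] [57.5 13. ] 84.50416564941406
145 (54, 48, 150, 51)
slot [530.8 -38.1] [59.3 14.8] 84.486572265625
screw pred [320.12 214.25] seen [318.38 216.23] d [-1.74  1.97] world d mm [-7.2 12. ]
screw pred [352.21 205.32] seen [352.4  205.79] d [0.18 0.47] world d mm [-2.8  2. ]
screw pred [355.57 232.21] seen [355.56 234.87] d [-0.    2.66] world d mm [-11.3  10.8]
screw pred [388.63 221.94] seen [389.33 224.19] d [0.7  2.25] world d mm [-11.    9.2]
188 [ 45  44  46  43  90 138 147 116  65  40  44  46  45] 350.68831168831167
191 [ 45  47  47  42  90 135 146 119  69  42  45  46  44] 350.74107142857144
194 [ 47  46  46  43  91 135 145 122  72  43  46  47  42] 350.7782608695652
197 [ 44  45  45  40  90 135 145 124  76  41  44  44  38] 350.84705882352944
200 [ 45  45  44  40  90 134 144 126  77  42  44  45  37] 350.86973180076626
```

Call:
apply_moves(moves=[[[0,-0.1,0.5],0],[[0,0,0.5],0],[[0,0,0.5],0],[[0,0,0.4],0],[[0,0,0],0],[[0,0,0],0],[[0,0,0],0]])

```text
time: 9.4
tool_pos: [0.5291, -0.0616, 0.1473]
ee_rot: [-3.138, 0.14, -0.0]
contact_force: [0.2, 0.1, -0.6]
width: 0.18
```

```bash
cat > lk.py <<'E'
from h import *
from plant import monitor
import sys
go([.5292,-.0615,.14],-5.15)
p,d=viewer.snapshot("scene")
x0,y0=310,180
cv2.imwrite(sys.argv[1],cv2.resize(p[y0:y0+75,x0:x0+100],None,fx=8,fy=8,interpolation=cv2.INTER_CUBIC))
E
python3 lk.py pics/s5.png
```

```text
t 9.4 tcp [ 0.5291 -0.0616  0.1473] ang -5.12 z-axis [ 1.e-04  1.e-04 -1.e+00] F [ 0.17  0.07 -0.64] w 0.18
shift cm [ 0.   -0.01  0.73] spin 0.03
```

View pics/s5.png

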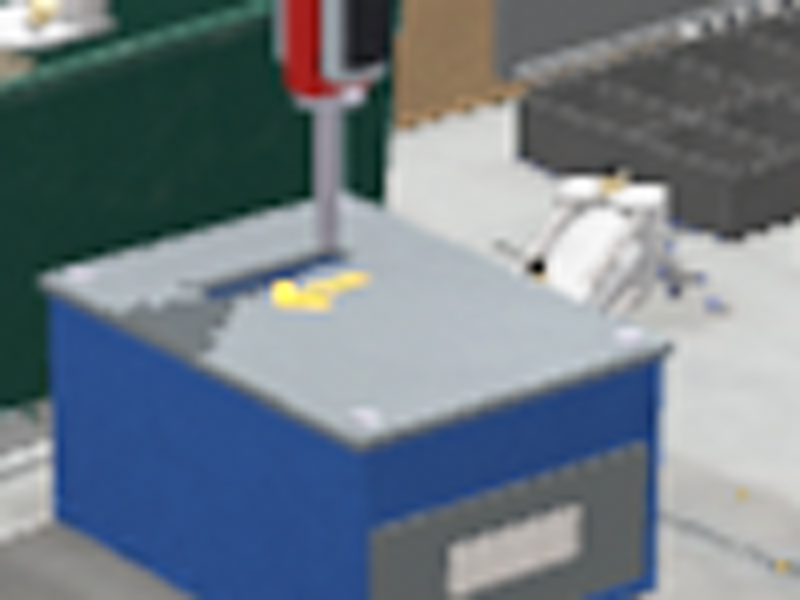

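The tip is at about (331,252), just above the slot's right (-y) end. I'll descend in small steps and watch the force.

Call:
apply_moves(moves=[[[0,0,0.1],0],[[0,0,0.1],0],[[0,0,0.1],0],[[0,0,0.1],0],[[0,0,0.1],0],[[0,0,0],0],[[0,0,0],0]])

```text
time: 10.03
tool_pos: [0.529, -0.0615, 0.1422]
ee_rot: [-3.138, 0.14, 0.0]
contact_force: [-0.2, -0.0, -1.7]
width: 0.184
```

Call:
apply_moves(moves=[[[0,0,0.1],0],[[0,0,0.1],0],[[0,0,0.1],0],[[0,0,0.1],0],[[0,0,0],0],[[0,0,0],0]])

```text
time: 10.53
tool_pos: [0.529, -0.0616, 0.1382]
ee_rot: [-3.138, 0.14, 0.0]
contact_force: [0.4, -0.5, -1.1]
width: 0.177
```

```bash
python3 lk.py pics/s6.png
```

```text
t 10.53 tcp [ 0.529  -0.0616  0.1382] ang -5.12 z-axis [-2.e-04  1.e-04 -1.e+00] F [ 0.35 -0.52 -1.09] w 0.177
shift cm [ 0.02 -0.01 -0.18] spin 0.03
```

View pics/s6.png

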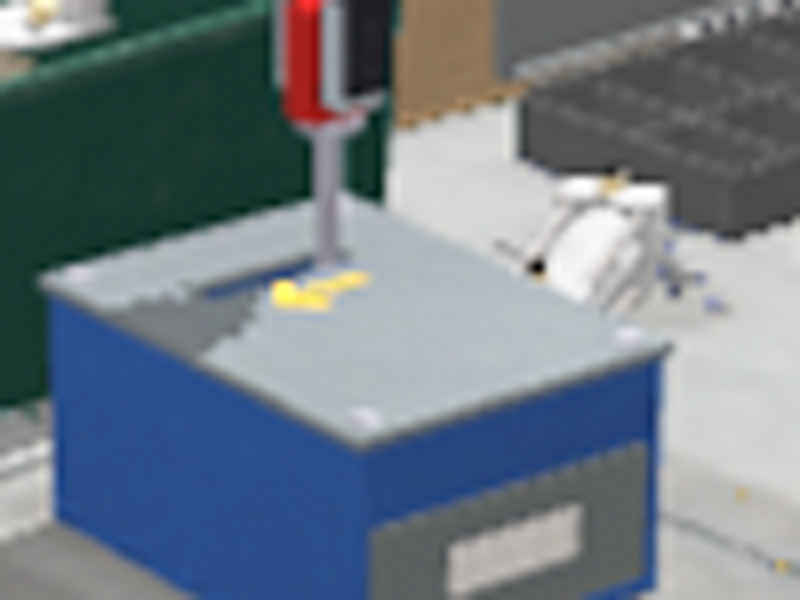

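The tip is in the slot and nothing is touching. I'll keep lowering gently.

Call:
apply_moves(moves=[[[0,0,0.1],0],[[0,0,0.1],0],[[0,0,0.1],0],[[0,0,0.1],0],[[0,0,0.1],0],[[0,0,0.1],0],[[0,0,0],0],[[0,0,0],0]])

```text
time: 11.25
tool_pos: [0.529, -0.0616, 0.1322]
ee_rot: [-3.138, 0.14, 0.0]
contact_force: [-0.3, -0.2, -0.2]
width: 0.176
```

Call:
apply_moves(moves=[[[0,0,0.1],0],[[0,0,0.1],0],[[0,0,0.1],0],[[0,0,0.1],0],[[0,0,0.1],0],[[0,0,0.1],0],[[0,0,0],0],[[0,0,0],0]])

```text
time: 11.92
tool_pos: [0.529, -0.0616, 0.1262]
ee_rot: [-3.138, 0.14, 0.0]
contact_force: [0.1, 0.3, -0.7]
width: 0.181
```

Call:
apply_moves(moves=[[[0,0,0.1],0],[[0,0,0.1],0],[[0,0,0.1],0],[[0,0,0.1],0],[[0,0,0.1],0],[[0,0,0.1],0],[[0,0,0.1],0],[[0,0,0.1],0],[[0,0,0],0],[[0,0,0],0]])

```text
time: 12.75
tool_pos: [0.5291, -0.0616, 0.1183]
ee_rot: [-3.138, 0.14, 0.0]
contact_force: [0.6, 0.2, -1.2]
width: 0.177
```

Call:
apply_moves(moves=[[[0,0,0.1],0],[[0,0,0.1],0],[[0,0,0.1],0],[[0,0,0.1],0],[[0,0,0.1],0],[[0,0,0.1],0],[[0,0,0.1],0],[[0,0,0.1],0],[[0,0,0.1],0],[[0,0,0.1],0],[[0,0,0.1],0],[[0,0,0],0],[[0,0,0],0],[[0,0,0],0]])

```text
time: 13.92
tool_pos: [0.5291, -0.0616, 0.1074]
ee_rot: [-3.138, 0.14, -0.0]
contact_force: [-0.5, 0.5, -0.6]
width: 0.18
```

Call:
apply_moves(moves=[[[0,-0.1,0],0],[[0,-0.1,0],0],[[0,-0.1,0],0],[[0,0,0],0],[[0,0,0],0]])

```text
time: 14.33
tool_pos: [0.5294, -0.0585, 0.1073]
ee_rot: [-3.138, 0.14, -0.0]
contact_force: [0.6, 0.3, -1.2]
width: 0.178
```

Call:
apply_moves(moves=[[[0,-0.1,0],0],[[0,-0.1,0],0],[[0,0,0],0],[[0,0,0],0]])

```text
time: 14.67
tool_pos: [0.5295, -0.0565, 0.1073]
ee_rot: [-3.138, 0.14, 0.0]
contact_force: [0.4, 0.4, -1.0]
width: 0.184
```

Call:
apply_moves(moves=[[[0,-0.1,0],0],[[0,-0.1,0],0],[[0,0,0],0],[[0,0,0],0]])

```text
time: 15.0
tool_pos: [0.5297, -0.0548, 0.1073]
ee_rot: [3.138, -0.14, 0.0]
contact_force: [-0.3, -0.7, -0.2]
width: 0.178
```

Call:
apply_moves(moves=[[[0,-0.1,0],0],[[0,0,0],0],[[0,0,0],0]])

```text
time: 15.25
tool_pos: [0.5298, -0.0542, 0.1074]
ee_rot: [3.137, -0.14, 0.0]
contact_force: [0.1, -1.9, -0.7]
width: 0.18
```

Call:
apply_moves(moves=[[[0,-0.1,0],0],[[0,0,0],0],[[0,0,0],0]])

```text
time: 15.5
tool_pos: [0.5299, -0.053, 0.1074]
ee_rot: [3.138, -0.14, 0.0]
contact_force: [-0.6, -4.0, -1.1]
width: 0.176
```

Call:
apply_moves(moves=[[[0,-0.1,0],0],[[0,0,0],0],[[0,0,0],0]])

```text
time: 15.75
tool_pos: [0.53, -0.0517, 0.1074]
ee_rot: [3.138, -0.14, 0.0]
contact_force: [0.2, -4.0, -0.8]
width: 0.177
```

```bash
python3 lk.py pics/s7.png
```

```text
t 15.75 tcp [ 0.53   -0.0517  0.1074] ang -5.11 z-axis [ 2.e-04 -2.e-04 -1.e+00] F [ 0.23 -4.02 -0.78] w 0.177
shift cm [ 0.01  0.98 -3.26] spin 0.04
```

View pics/s7.png

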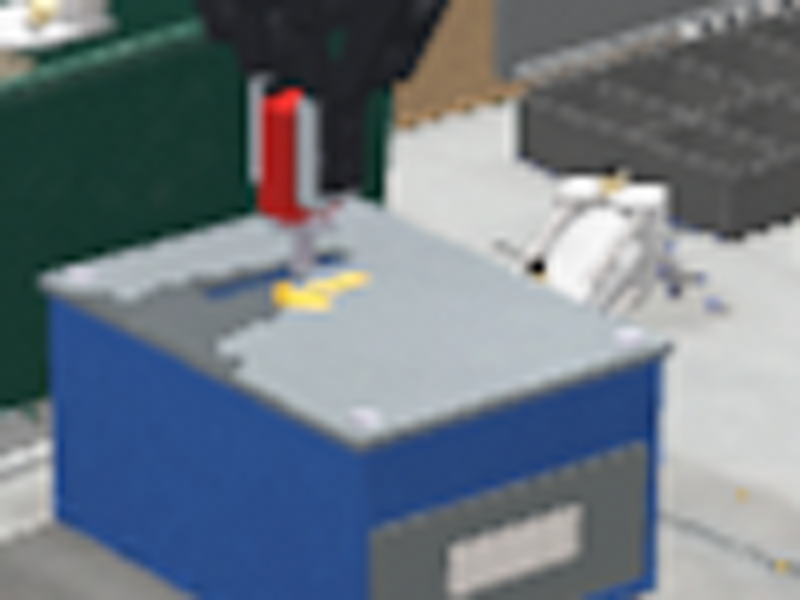

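Not tripped yet. The force is steady at about 4 N while the finger gives way, so I'll continue in 1 mm steps.

Call:
apply_moves(moves=[[[0,-0.1,0],0],[[0,0,0],0],[[0,0,0],0]])

```text
time: 16.05
tool_pos: [0.5301, -0.0506, 0.1074]
ee_rot: [-3.138, 0.14, -0.0]
contact_force: [0.2, -4.5, 0.4]
width: 0.18
```

Call:
apply_moves(moves=[[[0,-0.1,0],0],[[0,0,0],0],[[0,0,0],0]])

```text
time: 16.3
tool_pos: [0.5302, -0.0496, 0.1074]
ee_rot: [-3.138, 0.14, -0.0]
contact_force: [0.2, -3.4, -0.6]
width: 0.179
```

```bash
python3 lk.py pics/s8.png
```

```text
t 16.3 tcp [ 0.5302 -0.0496  0.1074] ang -5.11 z-axis [ 2.e-04  1.e-04 -1.e+00] F [ 0.17 -3.42 -0.58] w 0.179
shift cm [ 0.01  1.2  -3.26] spin 0.04
```

View pics/s8.png

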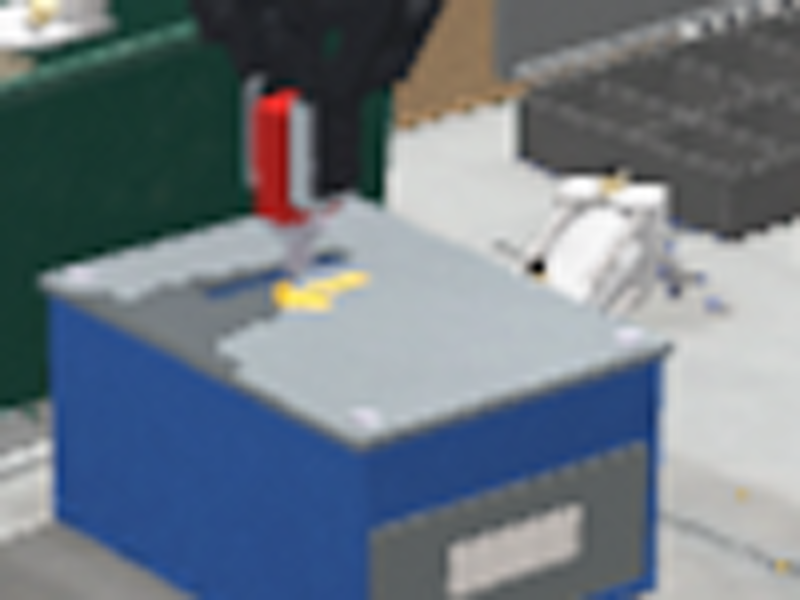

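The pin looks slightly tilted in the jaws. I'll measure that before pushing further.

Run:
```python
from h import *
p,d=viewer.snapshot("scene"); cv2.imwrite("pics/full8.png",p)
for nm,im in (("before",cv2.imread("pics/scene4full.png")),("now",p)):
    h=cv2.cvtColor(im,cv2.COLOR_BGR2HSV)
    a=im[150:225,330:365].astype(float); red=np.clip(a[:,:,2]-np.maximum(a[:,:,0],a[:,:,1])-40,0,None)
    for y in range(75):
        if red[y].sum()>150: print(nm,y+150,(red[y]*np.arange(330,365)).sum().__truediv__(red[y].sum()).round(2),red[y].sum().round())
    g=cv2.cvtColor(im,cv2.COLOR_BGR2GRAY)
    if nm=="now": print(g[206:217,340:356])
x0,y0=320,165
cv2.imwrite("pics/z8.png",cv2.resize(p[y0:y0+55,x0:x0+50],None,fx=12,fy=10,interpolation=cv2.INTER_CUBIC))
```

```text
before 168 348.99 300.0
before 169 348.36 519.0
before 170 348.0 486.0
before 171 347.71 356.0
before 172 347.65 336.0
before 173 347.65 339.0
before 174 347.65 338.0
before 175 347.65 338.0
before 176 347.64 335.0
before 177 347.64 334.0
before 178 347.65 334.0
before 179 347.64 335.0
before 180 347.64 336.0
before 181 347.62 337.0
before 182 347.76 363.0
before 183 348.63 446.0
before 184 349.26 195.0
now 191 345.41 157.0
now 192 344.08 510.0
now 193 343.71 514.0
now 194 343.48 395.0
now 195 343.39 350.0
now 196 343.4 353.0
now 197 343.4 354.0
now 198 343.41 352.0
now 199 343.41 349.0
now 200 343.44 348.0
now 201 343.54 327.0
now 202 343.58 316.0
now 203 343.58 318.0
now 204 343.57 318.0
now 205 343.6 327.0
now 206 344.16 426.0
now 207 345.4 205.0
[[ 36  50  65  66  68  65  67  96 117 142 140 144 165 184 190 187]
 [134 151 144 124  96  73  82  89 123 155 170 182 185 182 181 182]
 [178 185 180 161 137 126 129 130 143 150 167 184 182 183 181 180]
 [179 179 181 176 163 153 148 144 134 150 170 179 184 183 182 180]
 [178 177 178 179 177 163 148 142 147 166 176 167 171 181 181 180]
 [180 179 180 183 184 168 147 141 149 142 129 120 127 150 172 180]
 [183 184 177 175 161 148 145 142 135 104  72  89 114 148 175 182]
 [149 151 138 127 109 118 139 149 142 142 148 156 163 173 180 179]
 [102 100  87  76  78 101 120 154 170 175 181 192 210 226 222 206]
 [ 85  88  98 102 134 167 167 172 205 217 224 223 216 215 211 199]
 [110 112 118 120 170 196 218 220 219 211 208 210 197 184 179 181]]
```

View pics/z8.png

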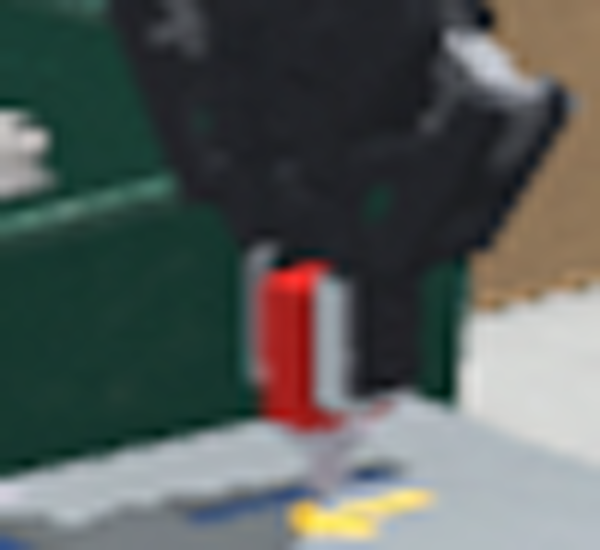

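The tilt is only about 1°, so the tip lags by roughly 1.5 mm. Two or three more millimetres should trip the catch.

Call:
apply_moves(moves=[[[0,-0.1,0],0],[[0,0,0],0],[[0,0,0],0]])

```text
time: 16.65
tool_pos: [0.5304, -0.048, 0.1073]
ee_rot: [-3.137, 0.14, -0.0]
contact_force: [-0.4, -2.3, -0.5]
width: 0.178
```

Call:
apply_moves(moves=[[[0,-0.05,0],0],[[0,0,0],0],[[0,0,0],0]])

```text
time: 16.9
tool_pos: [0.5304, -0.0479, 0.1073]
ee_rot: [-3.138, 0.14, -0.0]
contact_force: [0.8, -2.8, -1.0]
width: 0.175
```

```bash
python3 lk.py pics/s9.png
```

```text
t 16.9 tcp [ 0.5304 -0.0479  0.1073] ang -5.1 z-axis [ 2.e-04  5.e-04 -1.e+00] F [ 0.85 -2.81 -0.96] w 0.175
shift cm [ 0.01  1.37 -3.27] spin 0.05
```

View pics/s9.png

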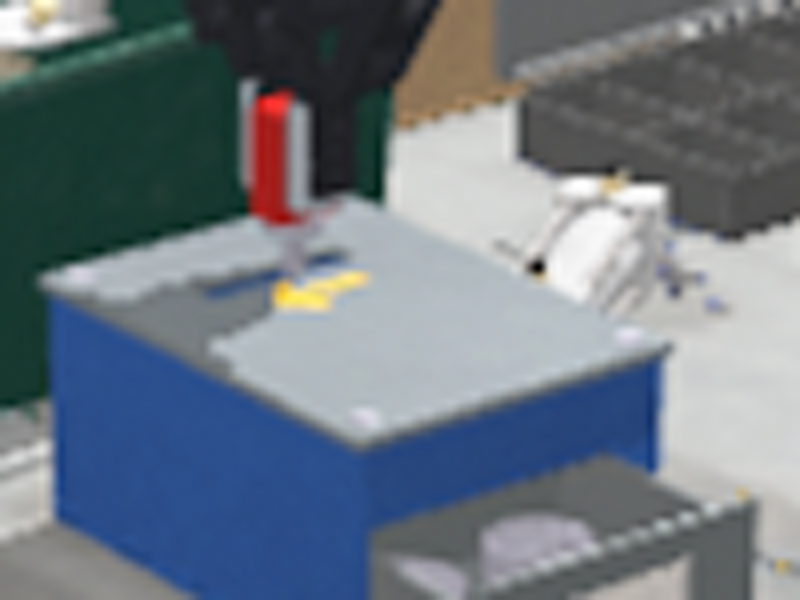

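The tray has sprung out. I'll back off from the catch and then lift out.

Call:
apply_moves(moves=[[[0,0.2,0],0],[[0,0.2,0],0],[[0,0.2,0],0],[[0,0.2,0],0],[[0,0.2,0],0],[[0,0.2,0],0],[[0,0,0],0],[[0,0,0],0]])

```text
time: 17.62
tool_pos: [0.5291, -0.06, 0.1072]
ee_rot: [-3.138, 0.141, 0.001]
contact_force: [0.8, 0.3, -0.9]
width: 0.176
```

Call:
apply_moves(moves=[[[0,0,-0.3],0],[[0,0,-0.3],0],[[0,0,-0.3],0],[[0,0,-0.3],0],[[0,0,-0.3],0],[[0,0,-0.3],0],[[0,0,-0.3],0],[[0,0,-0.3],0],[[0,0,-0.3],0],[[0,0,-0.3],0],[[0,0,0],0]])

```text
time: 18.53
tool_pos: [0.5297, -0.0602, 0.1382]
ee_rot: [3.138, -0.14, 0.002]
contact_force: [-0.4, -0.7, 0.3]
width: 0.182
```

Call:
apply_moves(moves=[[[0,0,-0.5],0],[[0,0,-0.5],0],[[0,0,-0.5],0],[[0,0,-1],0],[[0,0,-1],0],[[0,0,-1],0],[[0,0,-1],0],[[0,0,0],0],[[0,0,0],0],[[0,0,0],0]])

```text
time: 19.37
tool_pos: [0.5291, -0.0601, 0.1921]
ee_rot: [-3.138, 0.14, 0.001]
contact_force: [0.6, -0.6, -1.2]
width: 0.179
```

Run:
```python
from h import *
from plant import monitor
go([.4812,.3257,.192],-27.52)
o=monitor.observe()
p,d=viewer.snapshot("scene");cv2.imwrite("pics/full10.png",p)
R=cv2.Rodrigues(o['ee_rot'])[0]
tip=o['tool_pos']+R[:,2]*.0598
c=proj("scene",[tip,tip-R[:,2]*.05]);print("pred tip",c)
x,y=c[0].astype(int);x0,y0=x-50,y-55
I=cv2.resize(p[y0:y0+75,x0:x0+100],None,fx=8,fy=8,interpolation=cv2.INTER_CUBIC)
for q in c: cv2.circle(I,tuple(np.int32((q-[x0,y0]+.5)*8)),2,(0,255,0),-1)
cv2.imwrite("pics/s10.png",I)
```

```text
t 19.37 tcp [ 0.5291 -0.0601  0.1921] ang -5.12 z-axis [-4.e-04  1.e-04 -1.e+00] F [ 0.6  -0.56 -1.18] w 0.179
shift cm [-8.210e+00 -3.799e+01  2.000e-02] spin 22.4
pred tip [[350.63079751 193.9763721 ]
 [350.72922782 175.20919418]]
```

View pics/s10.png

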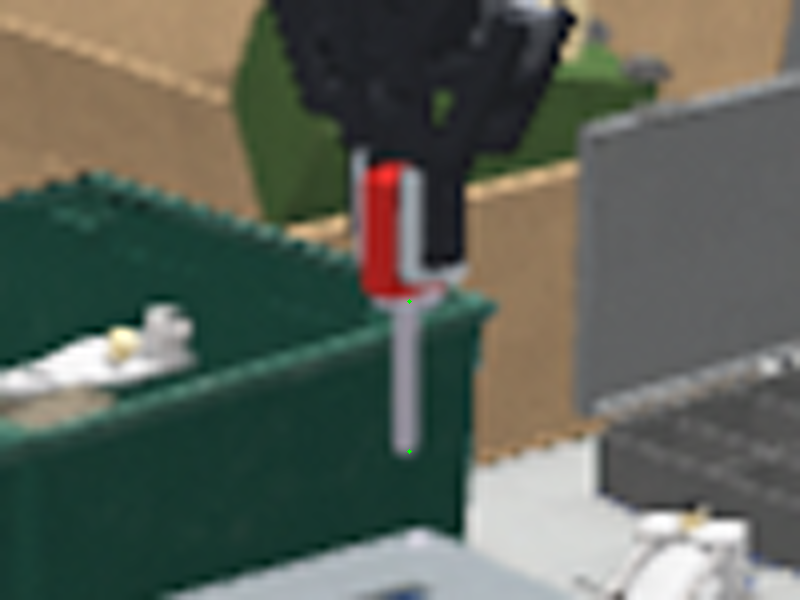

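The tray is out and the pin is still upright in the jaws, with its tip at (405,450) showing the same small bias as before. I'm returning to the stand.

Call:
apply_moves(moves=[[[0,0,0],5.6],[[0,0,0],5.6],[[0,0,0],5.6],[[0,0,0],5.6],[[0,0,0],0]])

```text
time: 19.83
tool_pos: [0.5287, -0.06, 0.1913]
ee_rot: [-3.051, 0.75, 0.003]
contact_force: [0.1, -0.3, -1.8]
width: 0.178
```

```bash
python3 -c "
from h import *
go([.4812,.3257,.192],-27.52)"
```

```text
t 19.83 tcp [ 0.5287 -0.06    0.1913] ang -27.61 z-axis [-1.9e-03  5.0e-04 -1.0e+00] F [ 0.05 -0.3  -1.8 ] w 0.178
shift cm [-22.08 -31.97  -0.04] spin -0.09
```

Call:
apply_moves(moves=[[[-0.8,-1.3,0],0],[[-1.4,-2,0],0],[[-1.4,-2,0],0],[[-1.4,-2,0],0],[[-1.4,-2,0],0],[[-1.4,-2,0],0],[[-1.4,-2,0],0],[[-1.4,-2,0],0],[[-1.4,-2,0],0],[[-1.4,-2,0],0],[[-1.4,-2,0],0],[[-1.4,-2,0],0],[[-1.4,-2,0],0],[[-1.4,-2,0],0],[[-1.4,-2,0],0],[[-1.2,-2,0],0],[[-0.5,-1,0],0],[[0,0,0],0],[[0,0,0],0],[[0,0,0],0]])

```text
time: 21.5
tool_pos: [0.4826, 0.3273, 0.192]
ee_rot: [3.05, -0.747, -0.0]
contact_force: [0.3, -0.4, 0.1]
width: 0.179
```

```bash
python3 -c "
from h import *
go([.4812,.3257,.13],-27.52)"
```

```text
t 21.5 tcp [0.4826 0.3273 0.192 ] ang -27.54 z-axis [-4.0e-04 -1.1e-03 -1.0e+00] F [ 0.31 -0.39  0.08] w 0.179
shift cm [-0.05  0.2   6.2 ] spin -0.02
```

Call:
apply_moves(moves=[[[-0.05,0.2,0],0],[[0,0,1.5],0],[[0,0,1.5],0],[[0,0,1.5],0],[[0,0,1.5],0],[[0,0,1],0],[[0,0,0],0],[[0,0,0],0],[[0,0,0],0],[[0,0,0],0]])

```text
time: 22.33
tool_pos: [0.4819, 0.3271, 0.1239]
ee_rot: [-3.049, 0.747, -0.003]
contact_force: [-0.4, 0.2, -1.4]
width: 0.177
```

Run:
```python
from h import *
go([.4812,.3257,.062],-27.52)
p,d=viewer.snapshot("scene")
cv2.imwrite("pics/s11.png",cv2.resize(p[210:310,170:300],None,fx=6,fy=6,interpolation=cv2.INTER_CUBIC))
```

```text
t 22.33 tcp [0.4819 0.3271 0.1239] ang -27.53 z-axis [ 0.0025  0.0014 -1.    ] F [-0.44  0.2  -1.39] w 0.177
shift cm [-0.01  0.18  6.19] spin -0.01
```

View pics/s11.png

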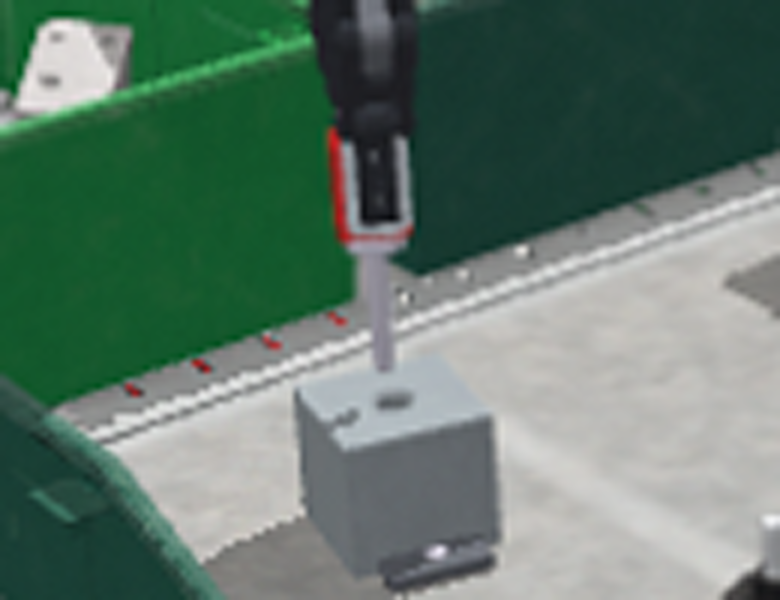

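Call:
apply_moves(moves=[[[0,0.18,0],0],[[0,0,0.3],0],[[0,0,0.3],0],[[0,0,0],0],[[0,0,0],0],[[0,0,0],0]])

```text
time: 22.88
tool_pos: [0.4802, 0.3253, 0.1161]
ee_rot: [3.051, -0.747, -0.0]
contact_force: [-0.6, -0.2, -1.1]
width: 0.177
```

Run:
```python
from h import *
go([.4812,.3257,.062],-27.52)
p,d=viewer.snapshot("scene")
cv2.imwrite("pics/s12.png",cv2.resize(p[210:310,170:300],None,fx=6,fy=6,interpolation=cv2.INTER_CUBIC))
```

```text
t 22.88 tcp [0.4802 0.3253 0.1161] ang -27.51 z-axis [-3.e-04 -1.e-04 -1.e+00] F [-0.62 -0.23 -1.08] w 0.177
shift cm [ 0.07 -0.08  5.41] spin 0.01
```

View pics/s12.png

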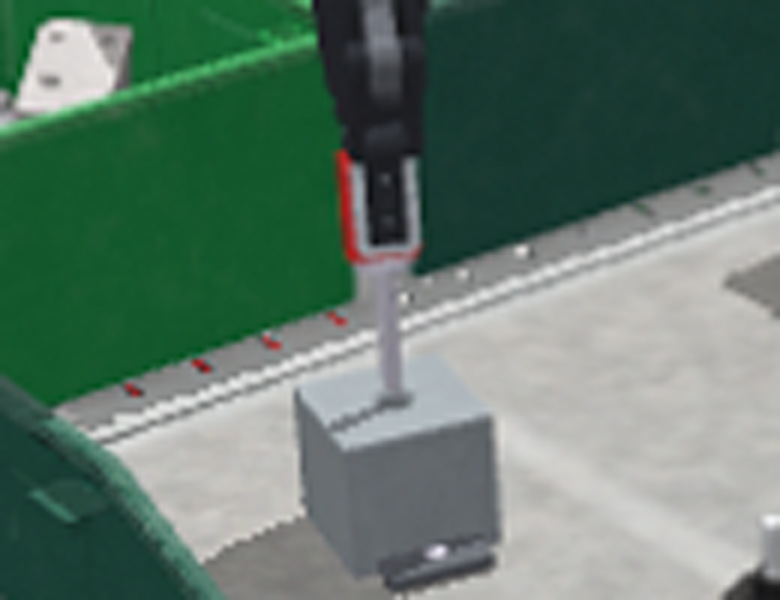

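Call:
apply_moves(moves=[[[0.07,-0.08,0],0],[[0,0,0],0],[[0,0,0],0],[[0,0,0],0],[[0,0,0],0],[[0,0,0],0]])

```text
time: 23.43
tool_pos: [0.4812, 0.3258, 0.1163]
ee_rot: [-3.051, 0.747, -0.0]
contact_force: [-1.4, -0.2, -0.4]
width: 0.179
```

Good, it matches the grasp position. I'll descend slowly.

Call:
apply_moves(moves=[[[0,0,0.15],0],[[0,0,0.15],0],[[0,0,0.15],0],[[0,0,0.15],0],[[0,0,0.15],0],[[0,0,0.15],0],[[0,0,0],0],[[0,0,0],0]])

```text
time: 24.1
tool_pos: [0.4812, 0.3257, 0.1071]
ee_rot: [3.051, -0.747, -0.0]
contact_force: [0.0, -0.2, -1.2]
width: 0.18
```

Call:
apply_moves(moves=[[[0,0,0.2],0],[[0,0,0.2],0],[[0,0,0.2],0],[[0,0,0.2],0],[[0,0,0.2],0],[[0,0,0.2],0],[[0,0,0.2],0],[[0,0,0.2],0],[[0,0,0],0],[[0,0,0],0]])

```text
time: 24.93
tool_pos: [0.4812, 0.3257, 0.0911]
ee_rot: [3.051, -0.747, -0.0]
contact_force: [-0.2, 0.7, -0.4]
width: 0.181
```

Call:
apply_moves(moves=[[[0,0,0.2],0],[[0,0,0.2],0],[[0,0,0.2],0],[[0,0,0.2],0],[[0,0,0.2],0],[[0,0,0.2],0],[[0,0,0.2],0],[[0,0,0.2],0],[[0,0,0.2],0],[[0,0,0.2],0],[[0,0,0.2],0],[[0,0,0.2],0],[[0,0,0.2],0],[[0,0,0],0],[[0,0,0],0]])

```text
time: 26.18
tool_pos: [0.4811, 0.3257, 0.0652]
ee_rot: [3.051, -0.747, -0.0]
contact_force: [0.4, 0.2, -0.9]
width: 0.178
```

Call:
apply_moves(moves=[[[0,0,0.1],0],[[0,0,0.1],0],[[0,0,0.05],0],[[0,0,0],0],[[0,0,0],0]])

```text
time: 26.6
tool_pos: [0.4812, 0.3257, 0.0628]
ee_rot: [-3.051, 0.747, -0.0]
contact_force: [-1.0, 0.4, -1.0]
width: 0.18
```

Call:
apply_moves(moves=[[[0,0,0.05],0],[[0,0,0],0],[[0,0,0],0]])

```text
time: 26.85
tool_pos: [0.4812, 0.3257, 0.0623]
ee_rot: [-3.051, 0.747, 0.0]
contact_force: [-0.4, 0.2, -0.9]
width: 0.18
```

Call:
apply_moves(moves=[[[0,0,0.05],0],[[0,0,0],0],[[0,0,0],0]])

```text
time: 27.1
tool_pos: [0.4813, 0.3257, 0.0619]
ee_rot: [-3.051, 0.747, -0.0]
contact_force: [0.8, 0.5, -0.4]
width: 0.178
```

Call:
apply_moves(moves=[[[0,0,0.05],0],[[0,0,0],0],[[0,0,0],0]])

```text
time: 27.35
tool_pos: [0.4813, 0.3257, 0.0618]
ee_rot: [-3.051, 0.747, -0.0]
contact_force: [-1.3, -1.1, 2.1]
width: 0.178
```

Call:
apply_moves(moves=[[[0,0,0],0],[[0,0,0],0],[[0,0,0],0],[[0,0,0],0],[[0,0,0],0],[[0,0,0],0],[[0,0,0],0],[[0,0,0],0],[[0,0,0],0],[[0,0,0],0]], jaw=1)

```text
time: 28.18
tool_pos: [0.4813, 0.3257, 0.0613]
ee_rot: [-3.051, 0.747, -0.0]
contact_force: [0.8, -0.7, -0.2]
width: 0.999
```

Call:
apply_moves(moves=[[[0,0,-0.5],0],[[0,0,-0.5],0],[[0,0,-1],0],[[0,0,-1],0],[[0,0,-1],0],[[0,0,-1],0],[[0,0,-1.5],0],[[0,0,-1.5],0],[[0,0,-1.5],0],[[0,0,-1.5],0],[[0,0,-1.5],0],[[0,0,-1.5],0],[[0,0,0],0],[[0,0,0],0],[[0,0,0],0],[[0,0,0],0],[[0,0,0],0],[[0,0,0],0]])

```text
time: 29.68
tool_pos: [0.4808, 0.3255, 0.2002]
ee_rot: [3.05, -0.747, -0.002]
contact_force: [-0.1, 0.4, -0.8]
width: 0.997
```

Run:
```python
from h import *
go(None)
p,d=viewer.snapshot("scene");cv2.imwrite("pics/end_s.png",cv2.resize(p[180:345,200:420],None,fx=3.5,fy=3.5,interpolation=cv2.INTER_CUBIC))
p,d=viewer.snapshot("top");cv2.imwrite("pics/end_t.png",p)
```

```text
t 29.68 tcp [0.4808 0.3255 0.2002] ang -27.52 z-axis [-1.8e-03 -9.0e-04 -1.0e+00] F [-0.06  0.4  -0.79] w 0.997
```

View pics/end_s.png

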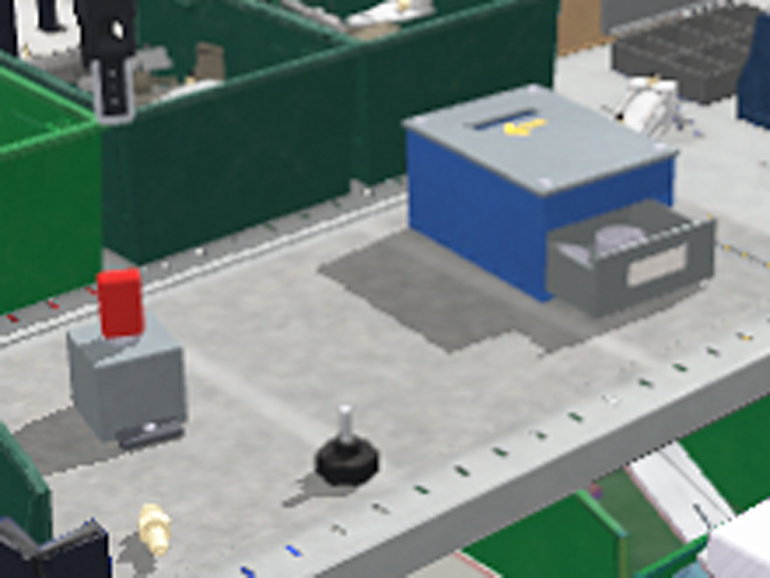

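View pics/end_t.png

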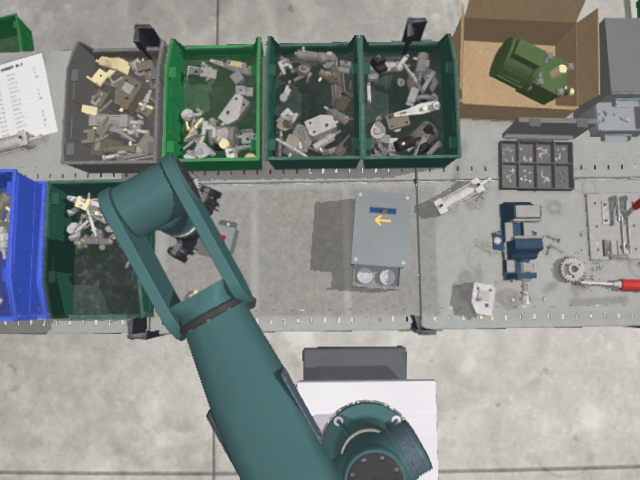

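The pin stands upright in its stand, at (120,300) in the scene crop. The tray is fully out, at (378,276) in the top view. Of the loose things, the knob, fitting, block and cylinder are where they were. The gear's spot is hidden by the arm, but the arm never went near it. I'm handing in.

```bash
python3 -c "
from plant import workorder
print(workorder.sign_off())"
```

```text
the job is handed in; nothing more can be done
None
```

The tray is out and the pin is back in its stand; the job was handed in at about 30 s of the 64 s allowed.

- **Release:** I lowered the pin about 36 mm into the slot without touching anything. I then fed it along the arrow in steps of 1 mm or less. The catch met the pin about 7 mm along and yielded, and the tray sprang out after about 7 mm more. The highest force I read was about 4.5 N, slightly above the 3 to 4 N given; readings scatter by up to about 1 N.
- **Return:** The pin tilted about 1° in the jaws while pushing but was upright again afterwards. It went back where I picked it up, with a light 2 N contact before I let go.
- **Last checks:** The final pictures show the tray fully out, the pin upright with its collar on the stand, and the open gripper well clear above it.
- **Loose things:** The knob, fitting, block and cylinder look unmoved. The arm hid the gear in the last top picture, so I could not confirm it, but nothing went near it.
- **Disagreement:** The two cameras put the slot about 2 mm apart. I corrected the scene camera's reading by comparing the held pin with the arm's own position, then aimed between the two. The pin entered the slot cleanly.

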